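# Build the pad stack and latch the cup lift up

### The arm

A 7-joint arm with a two-finger parallel gripper is mounted at the origin on the work surface. World frame = base frame: x ahead of the robot, y to its left, z up, the work surface at z = 0. Lengths are in m, angles in rad, forces in N, time in s.
With the tool pointing down it reaches from about 0.4 to 0.9 m from the base axis. Payload 5.5 kg.
Tool frame: the origin (TCP) lies between the finger pads; the fingertips stand manip.tcp_to_tips ahead of it and the grasp point (between the pads) lies 5 mm behind it (manip.tcp_to_tips is the distance from the TCP to the fingertips, in m); z points along the fingers, y is the line along which they close (so a half turn about z gives the same grasp; the last joint's range is limited). The gripper opens to 92 mm and grips with 3 to 60 N. Pads are 19 mm wide; open, the fingers measure 130 mm over their backs; the gripper's body (75 mm by 190 mm) begins 47 mm behind the grasp point.
Start: joints at [-0.868, 0.501, -0.427, 1.55, 0.221, 1.138, -0.21], TCP at [0.277, 0.588, 0.241] pointing down, gripper open.
Joint ranges: [-2.88, 2.88], [-0.31, 2.03], [-1.54, 1.56], [0.2, 2.42], [-1.41, 4.55], [0.19, 2.02], [-2.57, 2.57]. Speed limits (rad/s): [2.57, 2.57, 3.14, 3.14, 3.14, 3.14, 3.14].

### API

Orientations are given as a unit quaternion [x, y, z, w].
In Python, from bench import manip, effector, viewer gives the robot as it stands. Calls block until the motion is done:
- manip.move_pose(position, orientation): joint-space move of the TCP to a pose.
- manip.servo_line(position, ori=None, vel=0.15): straight line of the TCP; ori=None keeps the orientation; vel is the mean speed in m/s.
- manip.movej(angles): joint-space move.
- effector.open_jaws() and effector.close(f_grip=None): open the fingers fully, or close them until they stop; f_grip is the grip in N (None keeps the last).
- manip.sleep(seconds).
- manip.solve_ik(position, orientation): joint angles nearest the present ones, or None.
- viewer.get_image(name): name is "scene" or "top" or "wrist"; returns the picture (420x560x3 uint8, red, green, blue); there is no depth.
- viewer.get_calibration(name): a dict with "vfov" (degrees; the focal length in pixels is half the picture's height over the tangent of half this angle, whatever the lens; pixels are square), "cx", "cy" (the principal point, pixels), "dist_coeffs" ([k1, k2, p1, p2, k3] as OpenCV has them; the pictures are not rectified), "eye" and "attitude" of the camera in the world. Camera axes: x right, y down, z forward; pixel columns grow to the right and rows downward; lengths in m; the calibration is good to about 2 mm. A picture is of the moment at which its call begins: read the wrist's pose just before it. get_calibration takes no time and is no camera call; for the wrist camera it gives the pose at the moment of the call.
A pose or a line that the arm cannot do raises manip.PlanningError and nothing moves.
- manip.hand_in(): hands the job in; it is judged then, once.
Readings, each from a call of its own:
- manip.current_clock(): time.
- manip.current_q(): joint angles.
- manip.current_joint_velocities(): joint speeds.
- manip.current_tau(): joint torques, N m.
- manip.current_tool_pos(): TCP position.
- manip.current_tcp_rot(): TCP orientation.
- manip.current_force(): force on the tool from outside, world axes, zero at the start.
- manip.current_wrist_torque(): the same for the moment, N m.
- manip.current_finger_gap(): finger opening in m.
- manip.current_gripper_force(): force on a finger pad.
Only numpy, scipy, OpenCV 4.12 (cv2) and the standard library are available. Lean on these libraries where they do the work, as an engineer would, in place of code of your own. Each camera call takes 0.05 s, during which the arm holds its last target. There are 200 camera calls.

### The job

With the lift down, stack the three flat discs on its round plate, each lying flat and centred: the widest at the bottom, the smallest on top, set down rather than dropped. Then press the pump lever, under its little shelf, all the way down until it stays down by itself and holds the intact stack raised. Leave the collar, the thumb insert, the ball plug and the grip gauge where they stand.

Things in the scene. Friction and masses are not known exactly. Their poses are not given: they have to be found in the camera images.
- lift: Fixed cup lift; origin on the counter, x from front to back, y to its left, z up; its front (-x) faces roughly the robot's right, yaw varies. In mm in this frame: base plate 240 x 340 x 10 centred at (-5, -5); block 70 x 70, 53 tall, under the round plate at (-85, -115); pump housing 100 x 80, 170 tall, at (60, 60), the lever coming out of its front (-x) face.
- shelf_edge (a point): Middle of the front lower edge of the fixed aluminium shelf over the lever's grip, 265 mm up. The shelf runs from here 82 mm back (lift's x), 85 mm to each side, 12 mm thick, on two 12 mm posts. It bars a tool pointing straight down on the lever: come from the lift's front, under this edge, tool tilted about 40 degrees, its fingers pointing to the lift's back and down.
- plate_top (a point): Centre of the top face of the lift's steel plate (round, flat, 84 mm across, 10 mm thick), 68 mm above the counter when down. It rises 38 mm as the lever goes down. z up.
- pump_lever (a joint): Angle of the pump lever, rad: 0 up (sprung), 0.45 at the bottom stop. Pressing at the grip takes up to about 16 N, less near the bottom. Short of 0.35 it springs back up when let go; past 0.35 it goes over centre and is held at 0.45. Press smoothly (about 0.05 m/s).
- lever_grip (a point): Centre of the steel crossbar (a freely turning sleeve) at the lever's end, 20 mm thick, 76 mm long, along the lift's y. Lever hinge: (55, 60, 100) mm in the lift's frame, 150 mm from here, axis along y. The lever points to the lift's -x, 0.25 rad above level when up, 0.20 below when latched: this goes from 137 to 70 mm above the counter on that arc.
- wide_disc_center (a point): Centre (half-way up) of the widest disc: black rubber backing disc, 64 mm across, 14 mm thick, 60 to 130 g, lying flat on the counter. The stop collar stands close beside it.
- middle_disc_center (a point): Centre (half-way up) of the middle disc: aluminium, 54 mm across, 14 mm thick, 60 to 130 g, lying flat on the counter. The thumb insert stands close beside it.
- small_disc_center (a point): Centre (half-way up) of the smallest disc: grey abrasive disc, 44 mm across, 14 mm thick, 30 to 70 g, lying flat on the counter. The ball plug stands close beside it.
- stop_collar_mid (a point): Bystander: centre of a loose brass ring, 38 mm across, 18 mm tall.
- thumb_insert_mid (a point): Bystander: centre of a loose black rubber tube standing upright, 32 mm across, 45 mm tall.
- ball_plug_mid (a point): Bystander: centre of a loose teal resin plug with a domed top, 28 mm across, 30 mm tall.
- grip_gauge_mid (a point): Bystander: centre of a loose aluminium bar with round ends, 114 mm long along its y axis, 28 mm wide at most, 14 mm tall, lying on the counter in front of the lift.
Things that resemble listed ones, but are neither listed nor needed, are in the scene too. What is shaped like the part that bears small_disc_center but red or turquoise is not meant.

How it is judged:
On the way, in this order (a step that is already met when the one before it is completed fails the run):
1. the three discs lie flat, centred and in order on the lowered plate, let go (horizontal distance between each of wide_disc_center, middle_disc_center, small_disc_center and plate_top below 0.008 m and z of wide_disc_center in the frame of plate_top between 0.003 and 0.011 m and angle between each of wide_disc_center, middle_disc_center, small_disc_center's own z axis and vertical below 0.08 rad and z of middle_disc_center in the frame of plate_top between 0.017 and 0.025 m and z of small_disc_center in the frame of plate_top between 0.031 and 0.039 m and contact force between the fingers and wide_disc below 0.05 N and contact force between the fingers and middle_disc below 0.05 N and contact force between the fingers and small_disc below 0.05 N and value of joint pump_lever below 0.08 rad), for 0.2 s.
2. the lever is latched down, no longer touched, with the stack intact (horizontal distance between each of wide_disc_center, middle_disc_center, small_disc_center and plate_top below 0.008 m and z of wide_disc_center in the frame of plate_top between 0.003 and 0.011 m and angle between each of wide_disc_center, middle_disc_center, small_disc_center's own z axis and vertical below 0.08 rad and z of middle_disc_center in the frame of plate_top between 0.017 and 0.025 m and z of small_disc_center in the frame of plate_top between 0.031 and 0.039 m and value of joint pump_lever above 0.42 rad and contact force between the fingers and pump_lever below 0.05 N), for 0.2 s.
At the end, for the whole second after the job is handed in: The lever stays latched (above 0.42 rad) untouched, and on the raised plate lie the widest, the middle and the smallest disc in that order from the bottom, each flat (within 4 mm of its height, 4.5 degrees), its centre within 8 mm of the plate's centre, released and at rest (horizontal distance between each of wide_disc_center, middle_disc_center, small_disc_center and plate_top below 0.008 m and z of wide_disc_center in the frame of plate_top between 0.003 and 0.011 m and angle between each of wide_disc_center, middle_disc_center, small_disc_center's own z axis and vertical below 0.08 rad and z of middle_disc_center in the frame of plate_top between 0.017 and 0.025 m and z of small_disc_center in the frame of plate_top between 0.031 and 0.039 m and contact force between the fingers and wide_disc below 0.05 N and contact force between the fingers and middle_disc below 0.05 N and contact force between the fingers and small_disc below 0.05 N and linear speed of each of wide_disc, middle_disc, small_disc below 0.03 m/s and value of joint pump_lever above 0.42 rad).
It fails at once if a bystander (collar, thumb insert, ball plug or grip gauge) is moved more than 15 mm (distance of any of stop_collar_mid, thumb_insert_mid, ball_plug_mid, grip_gauge_mid from where it was at the start of the episode above 0.015 m).
It fails at once if a disc is dropped or knocked (faster than 0.5 m/s while not held) ((linear speed of wide_disc above 0.5 m/s and contact force between the fingers and wide_disc below 0.05 N) or (linear speed of middle_disc above 0.5 m/s and contact force between the fingers and middle_disc below 0.05 N) or (linear speed of small_disc above 0.5 m/s and contact force between the fingers and small_disc below 0.05 N)).
It also fails if it takes over 72 s, if anything falls off the work surface, if the arm or the gripper's body presses on something with over 40 N, if the wrist force passes 120 N, or if a joint passes its speed limit or range.

## Working session

There is one attempt and no reset: what is moved stays moved. The work goes in short steps, each a Python script; the robot and the scene stay as the last script left them, time stands still between calls to the robot, and variables do not carry over. Pictures are saved under pics/ and viewed, at most 10 in all, crops included, and the job is handed in when it is done.

```bash
ls; mkdir -p pics; cat > h.py <<'E'
import numpy as np, cv2
from scipy.spatial.transform import Rotation as R
from bench import manip, effector, viewer
def cam(name):
    c=viewer.get_calibration(name); f=210/np.tan(np.radians(c['vfov'])/2)
    K=np.array([[f,0,c['cx']],[0,f,c['cy']],[0,0,1]]); a=np.array(c['attitude'])
    M=a if a.shape==(3,3) else R.from_quat(a).as_matrix()
    return K,np.array(c['dist_coeffs'],float),np.array(c['eye']),M
def ray(C,uv):
    K,d,e,M=C
    p=cv2.undistortPoints(np.array(uv,float).reshape(-1,1,2),K,d).reshape(-1,2)
    return np.c_[p,np.ones(len(p))]@M.T
def onz(C,uv,z):
    r=ray(C,uv); return C[2]+r*((z-C[2][2])/r[:,2])[:,None]
def proj(C,P):
    K,d,e,M=C
    return cv2.projectPoints((np.atleast_2d(P)-e)@M,np.zeros(3),np.zeros(3),K,d)[0].reshape(-1,2)
def shot(n,fn):
    C=cam(n); im=viewer.get_image(n); cv2.imwrite('pics/'+fn,im[:,:,::-1]); return C,im
E
python3 - <<'E'
from h import *
for n in ('top','scene','wrist'):
    print(n,viewer.get_calibration(n)); C,im=shot(n,n+'0.png')
a=[cv2.imread(f'pics/{n}0.png') for n in('top','scene')]
cv2.imwrite('pics/top0b.png',cv2.resize(a[0],(800,600),interpolation=cv2.INTER_CUBIC))
cv2.imwrite('pics/scene0b.png',cv2.resize(a[1],(800,600),interpolation=cv2.INTER_CUBIC))
print(manip.tcp_to_tips,manip.current_clock(),manip.current_tcp_rot(),manip.current_finger_gap())
E
```

```text
pics
top {'vfov': 47.00467794916034, 'cx': 271.2782208901738, 'cy': 212.70113342150304, 'dist_coeffs': array([-0.06678031,  0.        ,  0.        ,  0.        ,  0.        ]), 'eye': array([ 0.46288015, -0.0175091 ,  1.31956334]), 'attitude': array([-0.70643904,  0.70660338, -0.03334912,  0.02331057])}
scene {'vfov': 50.015040000923634, 'cx': 286.94428070065277, 'cy': 210.29285554748975, 'dist_coeffs': array([-0.01469641,  0.        ,  0.        ,  0.        ,  0.        ]), 'eye': array([ 1.09099868, -0.0042003 ,  0.96058283]), 'attitude': array([ 0.65805571,  0.69028708, -0.21287269, -0.21248917])}
wrist {'vfov': 71.07847801549467, 'cx': 277.3469348241761, 'cy': 208.64852066617783, 'dist_coeffs': array([-0.03097638,  0.        ,  0.        ,  0.        ,  0.        ]), 'eye': array([0.21428236, 0.6166175 , 0.38482477]), 'attitude': array([0.83719088, 0.53125257, 0.06857932, 0.11035855])}
0.014 0.15 [ 2.18121703e-01  9.75921302e-01 -7.05632183e-04 -1.90095768e-04] 0.09183773448547342
```

View pics/top0b.png

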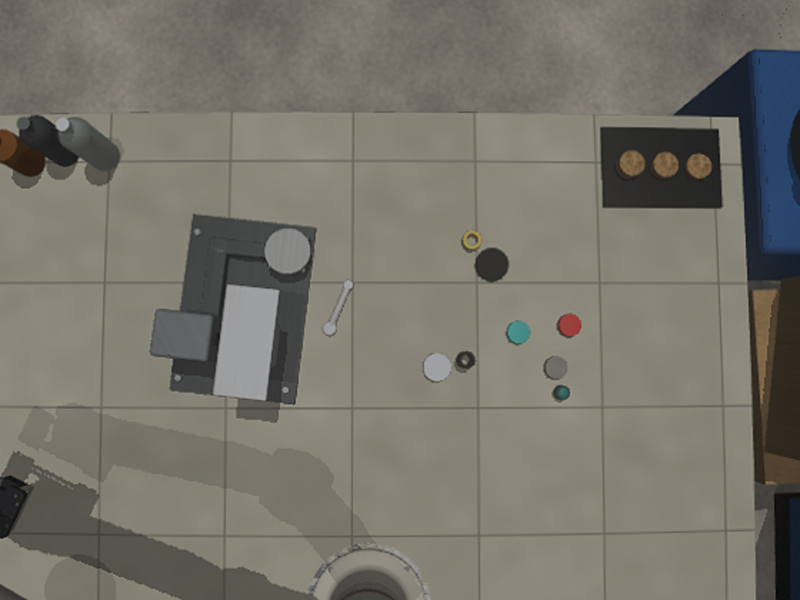

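View pics/scene0b.png

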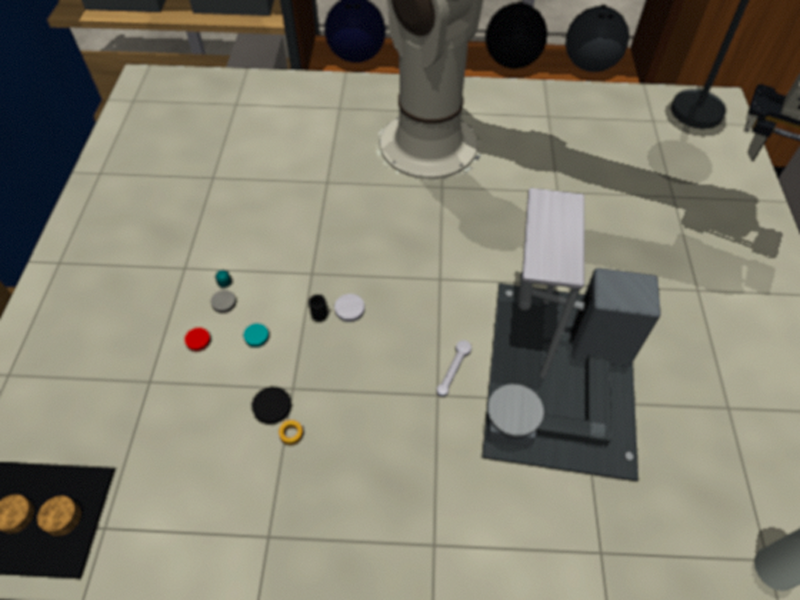

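The top view (800x600) shows the black disc at (491,264) with the collar at (472,240). The aluminium disc is at (437,367) with the insert at (465,360), and the grey disc is at (556,367) with the plug at (562,393). The plate is at (288,250), the shelf around (247,343), the base corners at about (193,214), (316,228), (297,404) and (170,389), and the gauge at (339,307).

```bash
cat > m.py <<'E'
from h import *
def blob(im,seed,tol=28):
    lab=cv2.cvtColor(cv2.GaussianBlur(im,(3,3),0),cv2.COLOR_RGB2LAB).astype(int)
    u,v=map(int,seed); ref=np.median(lab[v-2:v+3,u-2:u+3].reshape(-1,3),0)
    m=(np.abs(lab-ref).max(2)<tol).astype(np.uint8)
    n,l=cv2.connectedComponents(m); m=(l==l[v,u]).astype(np.uint8)
    return max(cv2.findContours(m,cv2.RETR_EXTERNAL,cv2.CHAIN_APPROX_NONE)[0],key=cv2.contourArea)
E
python3 - <<'E'
from m import *
T=cam('top');S=cam('scene')
it=cv2.imread('pics/top0.png')[:,:,::-1].copy(); isc=cv2.imread('pics/scene0.png')[:,:,::-1].copy()
items={'wide':((491,264),(271,405),.007,28),'mid':((437,367),(349,306),.007,22),'small':((556,367),(223,302),.007,15),
'plate':((288,250),(516,410),.063,22),'shelf':((247,343),(555,235),.277,25)}
for k,(a,b,z,t) in items.items():
    for C,im,s,n in((T,it,a,'top'),(S,isc,b,'sc')):
        c=blob(im,np.array(s)*.7,t); 
        w=onz(C,c.reshape(-1,2),z)[:,:2].astype(np.float32); h=cv2.convexHull(w)
        if k=='shelf': r=cv2.minAreaRect(h*1000); print(k,n,r,cv2.boxPoints(r).round(0).tolist())
        else:
            e=cv2.fitEllipse(cv2.convexHull(w*1000)); print(k,n,np.round(e[0],1),np.round(e[1],1))
for p in((193,214),(316,228),(297,404),(170,389)): print('base',onz(T,np.array(p)*.7,.01)[0].round(4))
for p in((472,240),(465,360),(562,393),(348,285),(330,328)): print('by',onz(T,np.array(p)*.7,.01)[0].round(4))
E
```

```text
wide top [ 645.2 -235.8] [61.  63.3]
wide sc [ 641.6 -236.9] [57.7 61.9]
mid top [ 449.4 -130.5] [51.  52.1]
mid sc [489.3 -83.4] [268.5 310. ]
small top [ 446.8 -355.3] [45.9 48. ]
small sc [ 440.8 -357.2] [43.7 70.6]
plate top [662.9 149.9] [80.2 81. ]
plate sc [655.7 150.3] [79.5 80.3]
shelf top ((489.0144348144531, 182.11312866210938), (77.33734893798828, 166.2869873046875), 83.61662292480469) [[402.0, 153.0], [567.0, 134.0], [576.0, 211.0], [411.0, 230.0]]
shelf sc ((474.1641845703125, 186.2099609375), (314.13140869140625, 203.7342987060547), 70.27610778808594) [[325.0, 73.0], [517.0, 4.0], [623.0, 300.0], [431.0, 368.0]]
base [0.7419 0.3391 0.01  ]
base [0.7143 0.1012 0.01  ]
base [0.3787 0.1346 0.01  ]
base [0.4063 0.3756 0.01  ]
by [ 0.6915 -0.1989  0.01  ]
by [ 0.4612 -0.1831  0.01  ]
by [ 0.3981 -0.3679  0.01  ]
by [0.6041 0.0393 0.01  ]
by [0.5221 0.0731 0.01  ]
```

```bash
cat >> h.py <<'E'
def down(a):  # tool down, closing axis at world angle a
    y=np.array([np.cos(a),np.sin(a),0]); z=np.array([0,0,-1.]); return R.from_matrix(np.c_[np.cross(y,z),y,z]).as_quat()
YAW=np.radians(83.5)
def tilt(t=40,s=1):
    lx=np.array([np.cos(YAW),np.sin(YAW),0]); ly=np.array([-np.sin(YAW),np.cos(YAW),0])
    t=np.radians(t); z=np.sin(t)*lx+np.array([0,0,-np.cos(t)]); y=s*ly
    return R.from_matrix(np.c_[np.cross(y,z),y,z])
E
python3 - <<'E'
from h import *
C=cam('wrist'); Rt=R.from_quat(manip.current_tcp_rot()); print('cam in tool',Rt.inv().apply(C[2]-manip.current_tool_pos()).round(3), 'boresight',Rt.inv().apply(C[3][:,2]).round(3))
print(proj(C,np.array(manip.current_tool_pos())+Rt.apply([[0,0,.005],[0,.03,.014],[0,-.03,.014]])))
D={'wide':((.643,-.236),(.6915,-.1989)),'mid':((.449,-.1305),(.461,-.183)),'small':((.445,-.356),(.398,-.368))}
def show(n,p,q):
    s=manip.solve_ik(p,q); print(n,None if s is None else np.round(s,2))
for k,(p,b) in D.items():
    a=np.arctan2(b[1]-p[1],b[0]-p[0])+np.pi/2
    for s in(0,np.pi):
        for z in(.15,.016): show((k,round(a+s,2),z),[*p,z],down(a+s))
for s in(0,np.pi):
    for z in(.2,.084,.112): show(('plate',s,z),[.662,.148,z],down(YAW+s))
for s in(1,-1):
    q=tilt(40,s); z=q.as_matrix()[:,2]
    for h in(.2,.137,.07):
        o=np.array([.5559,.2431,0])+R.from_euler('z',YAW).apply([-.09,.06,h])
        show(('lever',s,h),o-.024*z,q.as_quat())
E
```

```text
cam in tool [ 0.069 -0.    -0.145] boresight [-0.258 -0.001  0.966]
[[278.47406204 258.68605457]
 [329.81166804 252.13195546]
 [227.05290796 252.14816541]]
('wide', np.float64(2.22), 0.15) [ 0.42  0.62 -0.16  1.54  0.11  0.99  2.46]
('wide', np.float64(2.22), 0.016) [ 0.51  0.81 -0.29  1.58  0.29  0.8   2.33]
('wide', np.float64(5.37), 0.15) [ 0.1   0.63  0.31  1.55 -0.22  0.99 -0.44]
('wide', np.float64(5.37), 0.016) [ 0.12  0.8   0.28  1.6  -0.29  0.78 -0.39]
('mid', np.float64(0.22), 0.15) [ 0.09  0.27  0.16  2.09 -0.06  0.78  0.51]
('mid', np.float64(0.22), 0.016) [ 0.16  0.52  0.08  2.15 -0.08  0.47  0.53]
('mid', np.float64(3.37), 0.15) [-0.79  0.7   1.36  2.12 -0.82  1.03 -1.9 ]
('mid', np.float64(3.37), 0.016) [-0.63  0.92  1.12  2.17 -1.17  0.9  -1.67]
('small', np.float64(-1.32), 0.15) [ 0.01  0.56  0.81  1.87 -0.5   0.93 -0.26]
('small', np.float64(-1.32), 0.016) [-0.1   0.95  1.02  1.92 -1.05  0.93  0.14]
('small', np.float64(1.82), 0.15) [ 1.28  0.59 -0.87  1.82  0.53  0.98  2.01]
('small', np.float64(1.82), 0.016) [ 0.57  0.64  0.08  1.9  -0.08  0.61  2.52]
('plate', 0, 0.2) [-0.04  0.57 -0.31  1.51  0.19  1.09  1.06]
('plate', 0, 0.084) [-0.04  0.71 -0.32  1.58  0.26  0.89  1.  ]
('plate', 0, 0.112) [-0.04  0.67 -0.32  1.57  0.24  0.94  1.02]
('plate', 3.141592653589793, 0.2) [-0.43  0.56  0.25  1.53 -0.15  1.07 -1.83]
('plate', 3.141592653589793, 0.084) [-0.42  0.69  0.24  1.6  -0.2   0.87 -1.8 ]
('plate', 3.141592653589793, 0.112) [-0.43  0.66  0.24  1.59 -0.19  0.92 -1.8 ]
('lever', 1, 0.2) [-0.9   0.74  1.36  2.13 -1.33  1.59 -2.19]
('lever', 1, 0.137) [-0.76  0.73  1.13  2.16 -1.37  1.44 -2.11]
('lever', 1, 0.07) [ 1.12  1.26 -1.42  2.12  0.88  0.72  2.36]
('lever', -1, 0.2) [ 0.13  0.29 -0.03  2.1  -0.88  0.97  0.6 ]
('lever', -1, 0.137) [ 0.24  0.41 -0.15  2.13 -0.92  0.84  0.71]
('lever', -1, 0.07) [ 0.43  0.57 -0.38  2.14 -0.88  0.66  0.76]
```

```bash
cat >> m.py <<'E'
def look(p,z,tol,fn,n='wrist'):
    C,im=shot(n,fn); s=proj(C,[*p[:2],z])[0]
    c=blob(im,s,tol); w=onz(C,c.reshape(-1,2),z)[:,:2].astype(np.float32)*1000
    e=cv2.fitEllipse(cv2.convexHull(w)); print(fn,'seed',s.round(0),'centre',np.round(e[0],1),'axes',np.round(e[1],1))
    return np.array(e[0])/1000
E
python3 - <<'E'
from m import *
p=np.array(manip.current_tool_pos()); manip.servo_line([p[0],p[1],.43],vel=.25)
q=down(5.37)
manip.move_pose([.643,-.236,.3],q); manip.servo_line([.643,-.236,.15],vel=.25)
w=look([.643,-.236],.007,28,'w_wide.png'); print(manip.current_clock(),manip.current_tool_pos(),manip.current_force())
E
```

```text
w_wide.png seed [276. 201.] centre [ 643.1 -238.5] axes [64.2 64.5]
5.0417 [ 0.64460171 -0.23660308  0.15230777] [ 0.61731643 -0.16892558  0.00104273]
```

View pics/w_wide.png

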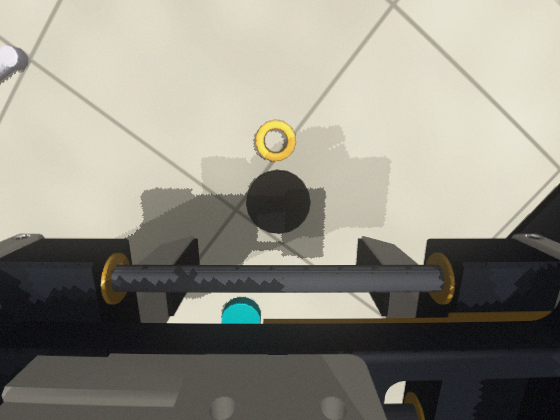

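The wrist view shows the black disc at (278,201) and the collar at (275,140), both clear of the fingers. I'll grasp the disc, carry it to a point over the plate and look.

```bash
cat >> m.py <<'E'
QP=down(YAW+np.pi)
def grab(p,f=20):
    z0=manip.current_tool_pos()[2]
    manip.servo_line([*p,.06],vel=.2); manip.servo_line([*p,.017],vel=.06); manip.sleep(.15)
    print('at',np.round(manip.current_tool_pos(),4)); effector.close(f_grip=f)
    t=np.array(manip.current_tool_pos()); print('gap',manip.current_finger_gap(),manip.current_gripper_force(),t.round(4))
    manip.servo_line([*p,.2],vel=.2); print('gap up',manip.current_finger_gap(),'clock',manip.current_clock()); return t
E
python3 - <<'E'
from m import *
grab([.6431,-.2385])
manip.move_pose([.66,-.05,.21],QP); manip.move_pose([.662,.148,.21],QP); manip.sleep(.2)
C,im=shot('wrist','w_plate.png'); print(proj(C,[.662,.148,.068]),manip.current_tool_pos(),manip.current_force(),manip.current_clock())
E
```

```text
at [ 0.6435 -0.2387  0.0176]
gap 0.06318651008614344 20.00014454126358 [ 0.6431 -0.2385  0.0171]
gap up 0.06348651416983286 clock 8.2917
[[273.58362764 202.51801111]] [0.66244468 0.1455185  0.2101831 ] [ 0.26202782  0.73500447 -0.68955565] 10.2833
```

View pics/w_plate.png

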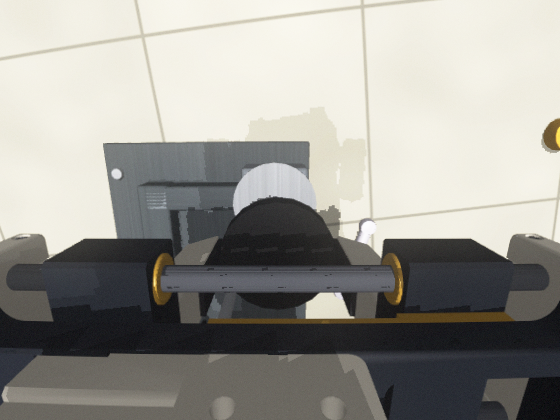

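The plate's bright arc spans columns 233–316 with its top edge at row 163; the held disc hides its lower part. I'll fit its circle from that arc.

```bash
cat >> m.py <<'E'
from scipy.optimize import least_squares
def plate_fit(C,im,tol=35):
    s=proj(C,[.662,.148,.068])[0]; g=cv2.GaussianBlur(cv2.cvtColor(im,cv2.COLOR_RGB2GRAY),(3,3),0).astype(float)
    P=[]
    for a in np.radians(np.arange(200,341,4)):   # upper arc, outermost strong falling edge
        r=np.arange(30,55,.5); u=s[0]+r*np.cos(a); v=s[1]+r*np.sin(a)
        L=cv2.remap(g.astype(np.float32),u.astype(np.float32)[None],v.astype(np.float32)[None],1)[0]
        d=np.abs(np.gradient(L)); i=d.argmax()
        if d[i]>4: P.append([u[i],v[i]])
    w=onz(C,P,.068)[:,:2]*1000
    f=least_squares(lambda x:np.hypot(*(w-x).T)-42,w.mean(0)+[-20,0],loss='soft_l1')
    print('plate',f.x.round(1),'n',len(w),'res',np.abs(f.fun).round(1)); return f.x/1000
E
python3 - <<'E'
from m import *
manip.sleep(.1)
C,im=shot('wrist','w_plate2.png'); print(np.array(manip.current_tool_pos()).round(4)); plate_fit(C,im)
# second view slightly offset outward
manip.servo_line([.662,.148,.24],vel=.2); manip.sleep(.2); C,im=shot('wrist','w_plate3.png'); print(np.array(manip.current_tool_pos()).round(4)); plate_fit(C,im)
T=cam('top'); it=cv2.imread('pics/top0.png')[:,:,::-1].copy(); c=blob(it,np.array((288,250))*.7,22); w=onz(T,c.reshape(-1,2),.068)[:,:2].astype(np.float32)*1000; print(cv2.fitEllipse(cv2.convexHull(w)))
E
```

```text
[0.6622 0.1471 0.2101]
plate [660.3 147. ] n 32 res [ 0.1  0.6  0.1  0.1  0.2  0.7  0.2  0.2  0.2  0.3  0.3  0.3  0.3  0.2
  0.3  0.3  0.4  0.   0.   0.6  0.7  0.3  0.4  0.6  0.7  0.3  0.   0.6
 10.3  6.8  3.8  1.2]
[0.6614 0.148  0.239 ]
plate [660.2 147.4] n 32 res [ 0.3  0.3  0.3  0.1  0.1  0.5  0.   0.   0.1  0.6  0.1  0.1  0.4  0.1
  0.1  0.5  0.5  0.   0.1  0.1  0.2  0.3  0.4  0.5  0.6  0.2  0.3  0.1
 10.6  6.8  0.2  1.3]
((662.14111328125, 149.20840454101562), (79.90734100341797, 80.62943267822266), 2.180445671081543)
```

```bash
cat >> m.py <<'E'
PL=np.array([.6605,.1473])
def place(z,off=(0,0)):
    x,y=PL-np.array(off)
    manip.servo_line([x,y,z+.03],vel=.15); manip.sleep(.3); f0=np.array(manip.current_force())
    manip.servo_line([x,y,z+.004],vel=.06)
    for dz in np.arange(.003,-.0025,-.001):
        manip.servo_line([x,y,z+dz],vel=.03); f=np.array(manip.current_force())-f0
        if f[2]>2.5: break
    manip.sleep(.15); print('put',dz,np.round(manip.current_tool_pos(),4),f.round(1))
    effector.open_jaws(); manip.servo_line([x,y,z+.12],vel=.2); print('clock',manip.current_clock(),np.round(manip.current_force(),1))
E
python3 - <<'E'
from m import *
place(.0171+.068); manip.sleep(.15)
look(PL,.082,28,'w_p1.png')
q=down(.22); manip.move_pose([.62,-.05,.21],q); manip.move_pose([.449,-.1305,.15],q); manip.sleep(.25)
look([.449,-.1305],.0135,25,'w_mid.png'); print(manip.current_clock(),manip.current_tool_pos())
E
```

```text
put -0.001 [0.6606 0.1473 0.0849] [-2.4 -0.2  5.1]
clock 15.6833 [-0.8 -0.3 -0.6]
w_p1.png seed [276. 205.] centre [662.5 146.4] axes [61.4 63.8]
w_mid.png seed [276. 202.] centre [331.  -75.1] axes [170.8 345.3]
18.7583 [ 0.45017409 -0.13001547  0.15019929]
```

```bash
python3 -c "
import cv2,numpy as np
cv2.imwrite('pics/pair1.png',cv2.resize(np.hstack([cv2.imread('pics/w_p1.png'),cv2.imread('pics/w_mid.png')]),(800,300)))"
```

```text
(no output)
```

View pics/pair1.png

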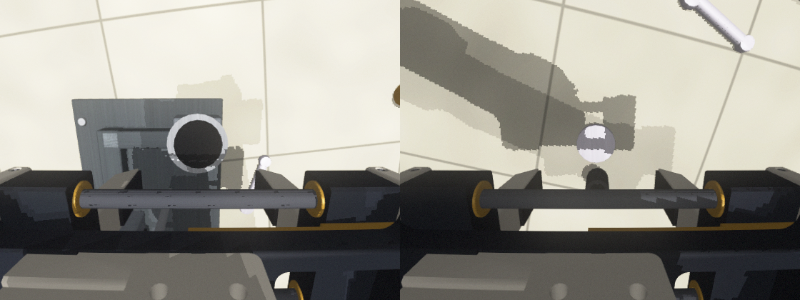

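The wide disc is centred on the plate with an even ring around it. The aluminium disc, half in shadow, is at about wrist pixel (273.5,200), and the insert is at (276,252).

```bash
python3 - <<'E'
from m import *
im=cv2.imread('pics/w_mid.png')[:,:,::-1].copy(); C=cam('wrist')
g=cv2.GaussianBlur(im,(3,3),0).astype(np.float32); s=np.array([273.5,200.]); P=[]
for a in np.radians(np.arange(150,391,6)):   # arc away from the insert, colour edge
    r=np.arange(20,36,.5); m=lambda t:t.astype(np.float32)[None]
    L=cv2.remap(g,m(s[0]+r*np.cos(a)),m(s[1]+r*np.sin(a)),1)[0]; d=np.abs(np.gradient(L,axis=0)).sum(1); i=d.argmax()
    P.append([s[0]+r[i]*np.cos(a),s[1]+r[i]*np.sin(a)])
w=onz(C,P,.014)[:,:2]*1000
f=least_squares(lambda x:np.hypot(*(w-x).T)-27,w.mean(0),loss='soft_l1'); print(f.x,np.abs(f.fun).round(1),onz(C,s,.014))
p=f.x/1000
assert np.hypot(*(p-[.449,-.1305]))<.006
t=grab(p)
manip.move_pose([.62,-.05,.21],QP); manip.move_pose([*PL,.21],QP); place(t[2]+.068+.014); manip.sleep(.15)
shot('wrist','w_p2.png')
q=down(-1.32); manip.move_pose([.62,-.05,.21],q); manip.move_pose([.446,-.3555,.15],q); manip.sleep(.25)
look([.446,-.3555],.012,20,'w_small.png'); print(manip.current_clock(),manip.current_tool_pos())
cv2.imwrite('pics/pair2.png',cv2.resize(np.hstack([cv2.imread('pics/w_p2.png'),cv2.imread('pics/w_small.png')]),(800,300)))
E
```

```text
[ 447.07444255 -131.46471013] [1.3 6.2 0.5 0.3 2.9 0.9 0.6 0.9 0.6 0.1 0.2 0.5 3.6 2.5 0.4 0.2 0.8 0.4
 0.5 0.5 1.  0.  0.4 0.7 0.6 0.4 2.7 5.4 5.6 0.1 0.1 0.1 0.4 0.7 0.5 0.8
 1.  0.7 2.1 1.1 1.2] [[ 0.44603551 -0.12882437  0.014     ]]
at [ 0.4474 -0.1316  0.0173]
gap 0.05356157726213166 19.999993443489075 [ 0.4471 -0.1315  0.017 ]
gap up 0.05307936207400204 clock 22.1333
put -0.001 [0.6606 0.1473 0.0989] [-2.2 -0.   5.2]
clock 29.2167 [-0.9 -0.   0.1]
w_small.png seed [277. 204.] centre [ 403.7 -307.1] axes [108.6 298.2]
31.8833 [ 0.44675031 -0.35484208  0.15009424]
```

View pics/pair2.png

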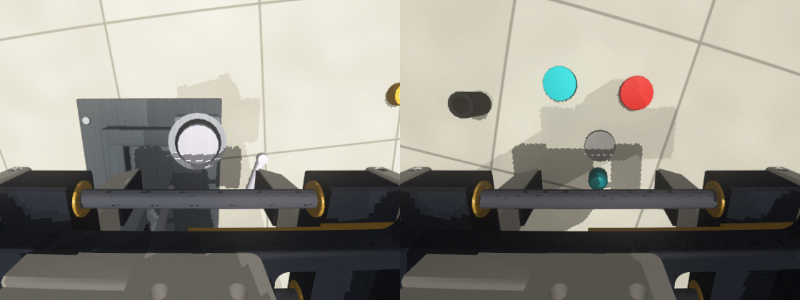

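The middle disc lies on the wide one. The grey disc is at wrist pixel (280,203) with the plug at (277,250). I'll check the middle disc's centring numerically and fit the grey disc.

```bash
cat >> m.py <<'E'
def circ(C,im,s,z,rad,arc,tolr=.25):
    g=cv2.GaussianBlur(im,(3,3),0).astype(np.float32); P=[]
    rp=rad*np.linalg.norm(proj(C,onz(C,s,z)[0]+[1e-3,0,0])[0]-s)   # px radius
    m=lambda t:t.astype(np.float32)[None]
    for a in np.radians(arc):
        r=np.arange(rp*(1-tolr),rp*(1+tolr),.5)
        L=cv2.remap(g,m(s[0]+r*np.cos(a)),m(s[1]+r*np.sin(a)),1)[0]; d=np.abs(np.gradient(L,axis=0)).sum(1); i=d.argmax()
        P.append([s[0]+r[i]*np.cos(a),s[1]+r[i]*np.sin(a)])
    w=onz(C,P,z)[:,:2]*1000
    f=least_squares(lambda x:np.hypot(*(w-x[:2]).T)-rad,onz(C,s,z)[0,:2]*1000,loss='soft_l1')
    print('circ',f.x.round(1),'med res',np.median(np.abs(f.fun)).round(2),'px r',rp.round(1)); return f.x/1000
E
python3 - <<'E'
from m import *
rd=lambda n:cv2.imread(f'pics/{n}.png')[:,:,::-1].copy()
C=cam('wrist'); Rt=R.from_quat(manip.current_tcp_rot()); tp=np.array(manip.current_tool_pos())
e=Rt.inv().apply(C[2]-tp); M=Rt.inv().as_matrix()@C[3]; Q=R.from_quat(QP)
for n,z in(('w_p1',.205),('w_p2',.219)):
    C2=(C[0],C[1],np.array([*PL,z])+Q.apply(e),Q.as_matrix()@M); im=rd(n)
    print(n); arc=np.arange(0,360,6); up=np.arange(180,361,6)
    circ(C2,im,proj(C2,[*PL,.068])[0],.068,42,up)
    circ(C2,im,proj(C2,[*PL,.082])[0],.082,32,arc,.15)
    if n=='w_p2': circ(C2,im,proj(C2,[*PL,.096])[0],.096,27,arc,.15)
circ(C,rd('w_small'),np.array([280,203.]),.014,22,arc)
circ(C,rd('w_small'),np.array([280,203.]),.014,22,up)
print(onz(C,[280,203],.014),proj(C,[.446,-.3555,.014]))
E
```

```text
w_p1
circ [650.9 148.1] med res 1.95 px r 41.3
circ [663.5 146.6] med res 0.26 px r 32.9
w_p2
circ [651.  148.1] med res 1.82 px r 39.6
circ [656.6 149. ] med res 2.44 px r 31.5
circ [662.9 146.8] med res 0.51 px r 27.8
circ [ 446.7 -357.7] med res 0.49 px r 21.8
circ [ 447.  -357.6] med res 0.15 px r 21.8
[[ 0.44740259 -0.35813445  0.014     ]] [[277.05523816 203.69143474]]
```

```bash
python3 - <<'E'
from m import *
rd=lambda n:cv2.imread(f'pics/{n}.png')[:,:,::-1].copy()
C=cam('wrist'); Rt=R.from_quat(manip.current_tcp_rot()); tp=np.array(manip.current_tool_pos())
e=Rt.inv().apply(C[2]-tp); M=Rt.inv().as_matrix()@C[3]; Q=R.from_quat(QP)
for n,z in(('w_p1',.205),('w_p2',.219)):
    C2=(C[0],C[1],np.array([*PL,z])+Q.apply(e),Q.as_matrix()@M)
    for arc in (np.arange(180,361,6),np.arange(0,360,6)): circ(C2,rd(n),proj(C2,[*PL,.068])[0],.068,42,arc,.1)
p=np.array([.4469,-.3576])
t=grab(p)
manip.move_pose([.62,-.05,.23],QP); manip.move_pose([*PL,.23],QP); place(t[2]+.068+.028); manip.sleep(.15)
C,im=shot('wrist','w_p3.png'); circ(C,im,proj(C,[*PL,.110])[0],.110,22,np.arange(0,360,6),.15)
print(manip.current_clock())
shot('scene','s3.png'); cv2.imwrite('pics/pair3.png',cv2.resize(np.hstack([cv2.imread('pics/w_p3.png'),cv2.imread('pics/s3.png')]),(800,300)))
E
```

```text
circ [661.3 148. ] med res 0.29 px r 41.3
circ [661. 148.] med res 0.31 px r 41.3
circ [661.5 148. ] med res 0.18 px r 39.6
circ [661.1 148.1] med res 0.37 px r 39.6
at [ 0.4472 -0.3578  0.0174]
gap 0.04357022721577015 20.000064074993134 [ 0.4469 -0.3576  0.017 ]
gap up 0.04329531022761596 clock 35.3917
put -0.001 [0.6606 0.1473 0.1129] [-2.9 -1.   6.7]
clock 42.25 [ 0.1 -0.1  0.1]
circ [660.8 146.7] med res 0.51 px r 22.8
42.45
```

View pics/pair3.png

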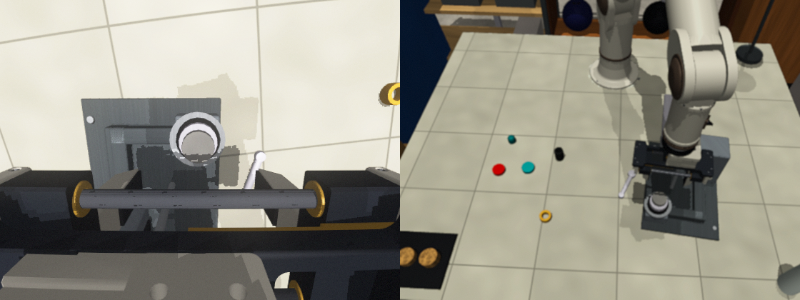

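All three discs are stacked concentrically (small disc at 660.8, 146.7; plate at 661, 148) and the bystanders haven't moved. Next is the lever.

```bash
cat > lev.py <<'E'
from m import *
O=np.array([.5563,.245,0]); LR=R.from_euler('z',YAW); TQ=tilt(40,-1); Q=TQ.as_quat(); TZ=TQ.as_matrix()[:,2]
def grip(th): p=.25-th; return O+LR.apply([.055-.15*np.cos(p),.06,.1+.15*np.sin(p)])
E
python3 - <<'E'
from lev import *
manip.servo_line([.64,-.02,.28],vel=.3); effector.close(f_grip=20)
manip.move_pose(grip(0)-.17*TZ,Q); manip.sleep(.2)
manip.servo_line(grip(0)-.036*TZ,vel=.12); manip.sleep(.25)
print(grip(0),np.round(manip.current_tool_pos(),4),(grip(0)-.036*TZ).round(4),np.round(manip.current_force(),1),manip.current_clock())
shot('scene','s4.png');C,im=shot('wrist','w4.png'); print(proj(C,grip(0)))
cv2.imwrite('pics/pair4.png',cv2.resize(np.hstack([cv2.imread('pics/w4.png'),cv2.imread('pics/s4.png')]),(800,300)))
E
```

```text
[0.48645927 0.16203603 0.13711059] [0.4842 0.1387 0.1651] [0.4838 0.139  0.1647] [1.2 0.5 0.4] 48.3167
[[276.43136996 239.25440752]]
```

View pics/pair4.png

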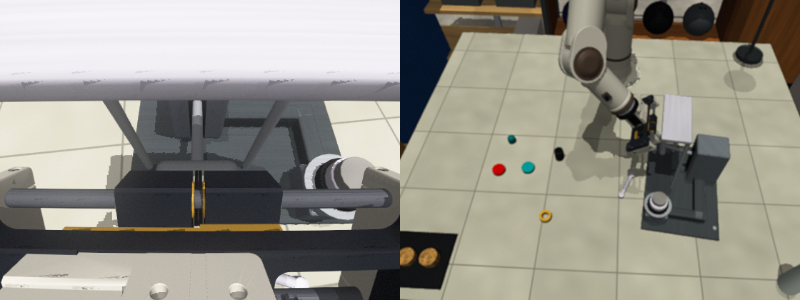

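The tool is under the shelf edge, centred on the lever (rod at composite column 197, crossbar at row 165), with no contact force yet. Pressing now.

```bash
python3 - <<'E'
from lev import *
manip.servo_line(grip(0)-.025*TZ,vel=.03); print('touch',np.round(manip.current_force(),1))
end=grip(.45)-.024*TZ+[0,0,-.002]
manip.servo_line(end,vel=.05); manip.sleep(.3)
print(np.round(manip.current_tool_pos(),4),end.round(4),np.round(manip.current_force(),1),manip.current_clock())
manip.servo_line(end-.04*TZ,vel=.08); manip.sleep(.2)
print('off',np.round(manip.current_force(),1),manip.current_clock())
shot('scene','s5.png');C,im=shot('wrist','w5.png'); print(proj(C,[grip(0),grip(.45)]))
cv2.imwrite('pics/pair5.png',cv2.resize(np.hstack([cv2.imread('pics/w5.png'),cv2.imread('pics/s5.png')]),(800,300)))
E
```

```text
touch [0.4 0.1 0.2]
[0.4845 0.1438 0.087 ] [0.4845 0.145  0.0866] [-4.9 -7.6  8.7] 50.775
off [ 0.6  0.3 -0.7] 51.625
[[277.39094048 176.13682375]
 [277.52013899 225.30324131]]
```

View pics/pair5.png

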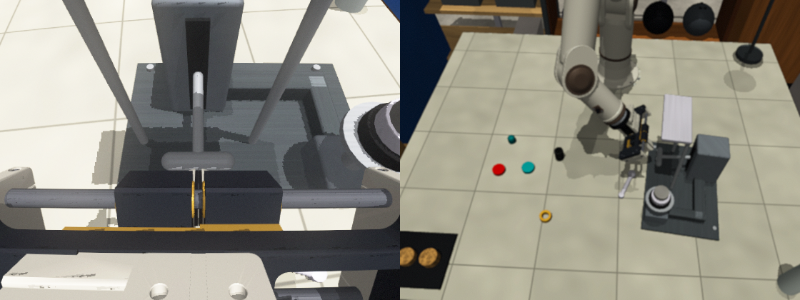

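The crossbar sits at wrist row 225, exactly the latched prediction (176 would be up). The stack is raised and concentric, so I'll back off and hand in.

```bash
python3 - <<'E'
from lev import *
manip.servo_line(np.array(manip.current_tool_pos())-.08*TZ,vel=.12); manip.sleep(.5)
print(manip.current_clock(),manip.hand_in())
E
```

```text
the job is handed in; nothing more can be done
53.0417 None
```

The three discs are stacked in order on the plate, the lever is latched down holding them raised, and the job was handed in at 53 s; the last pictures showed the stack intact and the bystanders in place, but no verdict was returned.

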